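# Check the clips of the seed cases

## Task

Check the three seed cases under the lamp bar in the order green, yellow, red: tug each lid firmly upwards by its black fin, without opening it wide, to find any whose front clip is not really snapped, and snap those clips shut by pushing them in, with the lid down. Do not press a clip that already holds, and do not disturb the bottles and the jar; finish with all lids shut and all clips snapped.

Things in the scene. Friction and masses are not known exactly. Their poses are not given: they have to be found in the camera images.
- green_case: green plastic case with hinged lid, heavy, fixed, 110 deep (x) x 105 wide (y), lid top 64 high. Origin: centre of its underside, on the counter; x points from its front (clip, on the side away from the robot) to its back (hinge), z up. A steel clip in mid-front holds the lid or, at random (none to all three cases), is not snapped and does not hold. A held lid's fin rises about 2 and stops firmly; a free lid goes on rising with little force
- green_handle (a point): centre (half-way up) of the black fin on top of the green lid: 36 long (case x), 14 thick (case y), 34 high (z 64 to 98); at x -30, y 0, z 81 in the case's frame when shut. Lid 116 x 109 x 12, 0.1 to 0.25 kg, hinged along y at x 58, z 52 of the case; let go, it falls shut; follow its arc or the pinch binds a little
- green_clip_face (a point): pressing point on the green clip's outer face, at x -66, z 57 of the case's frame if snapped, x -71 if not. Clip: upright plate 34 wide, z 20 to 70, hinged at its foot; hook on top, z 66 to 70, 5 over the lid's front edge if snapped. Over-centre: with the lid down, pushed along the case's +x with 3 to 4 N it snaps in against a firm stop
- yellow_case: yellow plastic case with hinged lid, heavy, fixed, 110 deep (x) x 105 wide (y), lid top 64 high. Origin: centre of its underside, on the counter; x points from its front (clip, on the side away from the robot) to its back (hinge), z up. A steel clip in mid-front holds the lid or, at random (none to all three cases), is not snapped and does not hold. A held lid's fin rises about 2 and stops firmly; a free lid goes on rising with little force
- yellow_handle (a point): centre (half-way up) of the black fin on top of the yellow lid: 36 long (case x), 14 thick (case y), 34 high (z 64 to 98); at x -30, y 0, z 81 in the case's frame when shut. Lid 116 x 109 x 12, 0.1 to 0.25 kg, hinged along y at x 58, z 52 of the case; let go, it falls shut; follow its arc or the pinch binds a little
- yellow_clip_face (a point): pressing point on the yellow clip's outer face, at x -66, z 57 of the case's frame if snapped, x -71 if not. Clip: upright plate 34 wide, z 20 to 70, hinged at its foot; hook on top, z 66 to 70, 5 over the lid's front edge if snapped. Over-centre: with the lid down, pushed along the case's +x with 3 to 4 N it snaps in against a firm stop
- red_case: red plastic case with hinged lid, heavy, fixed, 110 deep (x) x 105 wide (y), lid top 64 high. Origin: centre of its underside, on the counter; x points from its front (clip, on the side away from the robot) to its back (hinge), z up. A steel clip in mid-front holds the lid or, at random (none to all three cases), is not snapped and does not hold. A held lid's fin rises about 2 and stops firmly; a free lid goes on rising with little force
- red_handle (a point): centre (half-way up) of the black fin on top of the red lid: 36 long (case x), 14 thick (case y), 34 high (z 64 to 98); at x -30, y 0, z 81 in the case's frame when shut. Lid 116 x 109 x 12, 0.1 to 0.25 kg, hinged along y at x 58, z 52 of the case; let go, it falls shut; follow its arc or the pinch binds a little
- red_clip_face (a point): pressing point on the red clip's outer face, at x -66, z 57 of the case's frame if snapped, x -71 if not. Clip: upright plate 34 wide, z 20 to 70, hinged at its foot; hook on top, z 66 to 70, 5 over the lid's front edge if snapped. Over-centre: with the lid down, pushed along the case's +x with 3 to 4 N it snaps in against a firm stop
- lamp_bar: fixed aluminium bar over the cases' fins, 30 (x) x 600 (y), underside 203, top 227 high, centre line at x +18 of its frame; posts 16 square at x 0, y +-285, feet 100 x 50 x 8. Origin on the counter midway between the posts; x away from the robot, y along the bar. It bars a vertical gripper from the fins: reach under it from its far (+x) side, tool leaning
- bottle_a_mid (a point): white bottle, red cap, 38 diameter, 105 high, in a gap between two cases; loose bystander, about 0.15 kg. Point: its centre, half-way up; z axis up along it
- bottle_b_mid (a point): white bottle, blue cap, 38 diameter, 105 high, in the other gap between two cases; loose bystander, about 0.15 kg. Point: its centre, half-way up; z axis up along it
- seed_jar_mid (a point): yellow jar, black lid, 52 diameter, 62 high, on the clip side of the cases; loose bystander, about 0.15 kg. Point: its centre, half-way up; z axis up along it
Things that resemble listed ones, but are neither listed nor needed, are in the scene too. There is more than one size of the green_case; the job needs the middle-sized. Leave any pink look-alike of the yellow_case alone.

How it is judged (in metres and radians):
On the way, in this order (a step that is already met when the one before it is completed fails the run):
1. the green lid is tugged: its fin is raised by over 1 mm (to the end of the play, if its clip holds) (z of green_handle in the frame of green_case above 0.082 m), for 0.05 s.
2. the yellow lid is tugged: its fin is raised by over 1 mm (to the end of the play, if its clip holds) (z of yellow_handle in the frame of yellow_case above 0.082 m), for 0.05 s.
3. the red lid is tugged: its fin is raised by over 1 mm (to the end of the play, if its clip holds) (z of red_handle in the frame of red_case above 0.082 m), for 0.05 s.
At the end, for the whole second after the job is handed in: All three lids are down (fin within 1.5 mm of its rest height) and all three clips are snapped shut (pressing point within 1.5 mm of its shut place); bottles and jar stand where they stood (z of green_handle in the frame of green_case below 0.0825 m and x of green_clip_face in the frame of green_case above -0.0675 m and z of yellow_handle in the frame of yellow_case below 0.0825 m and x of yellow_clip_face in the frame of yellow_case above -0.0675 m and z of red_handle in the frame of red_case below 0.0825 m and x of red_clip_face in the frame of red_case above -0.0675 m); the robot touches nothing.
It fails at once if a bottle or the jar is moved over 15 mm or tipped over 15 degrees (distance of any of bottle_a_mid, bottle_b_mid, seed_jar_mid from where it was at the start of the episode above 0.015 m or angle between any of bottle_a_mid, bottle_b_mid, seed_jar_mid's own z axis and vertical above 0.26 rad).
It fails at once if a clip that was snapped shut from the start is pressed (over 2 N) ((distance of green_clip_face from where it was at the start of the episode below 0.0015 m and x of green_clip_face in the frame of green_case above -0.0675 m and contact force between the fingers and green_clip above 2 N) or (distance of yellow_clip_face from where it was at the start of the episode below 0.0015 m and x of yellow_clip_face in the frame of yellow_case above -0.0675 m and contact force between the fingers and yellow_clip above 2 N) or (distance of red_clip_face from where it was at the start of the episode below 0.0015 m and x of red_clip_face in the frame of red_case above -0.0675 m and contact force between the fingers and red_clip above 2 N)).
It fails at once if a lid is opened wide (fin raised over 40 mm) (z of green_handle in the frame of green_case above 0.121 m or z of yellow_handle in the frame of yellow_case above 0.121 m or z of red_handle in the frame of red_case above 0.121 m).
It also fails if it takes over 72 s, if anything falls off the work surface, if the arm or the gripper's body presses on something with over 40 N, if the wrist force passes 120 N, or if a joint passes its speed limit or range.

## Robot

A 7-joint arm with a two-finger parallel gripper is mounted at the origin on the work surface. World frame = base frame: x ahead of the robot, y to its left, z up, the work surface at z = 0. Lengths are in m, angles in degrees, forces in N, time in s.
With the tool pointing down it reaches from about 0.425 to 0.875 m from the base axis. Payload 4.7 kg.
Tool frame: the origin (TCP) lies midway between the tips of the shut fingers; the grasp point (between the pads) lies 19 mm behind it; z points along the fingers, y is the direction in which the jaws open and shut (so a half turn about z gives the same grasp; the last joint's range is limited). The gripper opens to 87 mm and grips with 3 to 60 N. Pads are 19 mm wide; open, the fingers measure 117 mm over their backs; the gripper's body (75 mm by 190 mm) begins 51 mm behind the grasp point.
Start: joints at [-64.91, 18.392, -4.016, 83.108, 1.295, 78.541, -3.26], TCP at [0.267, 0.593, 0.223] pointing down, gripper open.
Joint ranges: [-163.93, 163.93], [-17.29, 119.83], [-79.2, 71.16], [3.27, 140.29], [-89.18, 269.18], [5.43, 117.66], [-154.24, 154.24]. Speed limits (degrees/s): [147.25, 147.25, 180, 180, 180, 180, 180].

## Interface

Orientations are given as [roll, pitch, yaw] about the fixed x, y, z axes, in that order (R = Rz(yaw) Ry(pitch) Rx(roll)).
In Python, from cell import env gives the robot as it stands. The module is installed in compiled form; this text tells all that it offers.
- The arm moves only by the tool servo_tool, never from a script. Its argument "plan" is a list of rows, each a list of 3 entries, a list of its own where there are three numbers: the opening, from 0 (shut) to 1 (fully open), then the shift along the tool's x, y, z in cm, then the turn, a rotation vector about the tool's x, y, z in degrees. A call has 1 to 20 rows; each row shifts and turns the pose as measured when the row begins, along the tool's axes as they then stand; what a row does not reach is not made up. A row lasts 1/12 s, in which the tool goes at most 41.7 mm and 7.16 degrees, less where a joint would pass 70% of its speed; a pose out of reach is approached as far as the arm can. A call is refused whole if a number of a shift passes 4.17 or a number of a turn 7.16, either way. A call with a gripper value outside its range is refused whole. The fingers move at their own pace and stop on an object; "force" is the grip in N (left out, the last holds). Time passes only in rows, so rows that do not move let the fingers close. It gives the time, the measured TCP pose, the force and the opening at its end, in the units of the state.
- env.get_obs(): the state, without advancing time (a new reading comes with each control period).
- env.read_camera(name): name is "scene" or "top"; returns a dict with "image" (420x560x3 uint8, blue, green, red), "fx", "fy", "cx", "cy" (pixels), "k1" (the pictures are not rectified: a ray, as slopes to the right and down, at radius r is drawn at 1 + k1 r^2 times it, then the intrinsics apply), "rvec" (rotation vector, rad) and "tvec" (3), from world to camera coordinates, as OpenCV has them. Camera axes: x right, y down, z forward; pixel columns grow to the right and rows downward; lengths in m; the calibration is good to about 2 mm. A picture is of the moment at which its call begins. There is no depth.
- env.sign_off(): hands the job in, once; it reports no verdict.
The state is a dict: "time_s": time; "qpos": joint angles; "joint_velocities": joint speeds; "effort": joint torques, N m; "tool_pos": TCP position; "tool_rot": TCP orientation; "force": force on the tool from outside, world axes, zero at the start; "wrist_torque": the same for the moment, N m; "grip_width": finger opening in m.
Only numpy, scipy, OpenCV 4.12 (cv2) and the standard library are available. Lean on these libraries where they do the work, as an engineer would, in place of code of your own. Each camera call takes 0.05 s, during which the arm holds its last target. There are 200 camera calls.

## Working session

There is one attempt and no reset: what is moved stays moved. The work goes in short steps, Python scripts to look and compute and a tool call to move; the robot and the scene stay as the last step left them, time stands still between calls to the robot, and variables do not carry over. Pictures are saved under pics/ and viewed, about 8 in all and at most 12, crops included, and the job is handed in when it is done.

Besides the shell and the picture viewer there is one more tool, called after "Call:" by a JSON object that holds its "method" and its "body", one argument or row to a line. servo_tool: Moves the arm, as the interface text tells. Its arguments: {"type":"object","properties":{"plan":{"type":"array"},"force":{"type":"number"}},"required":["plan"]}

```bash
mkdir -p pics; cat > h.py <<'E'
import numpy as np,cv2
from scipy.spatial.transform import Rotation as R
from cell import env
def save(n):
    out={}
    for c in n:
        d=env.read_camera(c); cv2.imwrite(f'pics/{n[c]}.png',d['image']); np.save(f'pics/{n[c]}.npy',d,allow_pickle=True)
def load(n): return np.load(f'pics/{n}.npy',allow_pickle=True).item()
def ray(d,u,v):
    x,y=(u-d['cx'])/d['fx'],(v-d['cy'])/d['fy']
    K=np.eye(3);p=cv2.undistortPoints(np.array([[[x,y]]],float),K,np.array([d['k1'],0,0,0.]))[0,0]
    M=R.from_rotvec(np.ravel(d['rvec'])).as_matrix();t=np.ravel(d['tvec'])
    return -M.T@t, M.T@np.array([p[0],p[1],1])
def onz(d,u,v,z):
    o,r=ray(d,u,v); return o+r*(z-o[2])/r[2]
def proj(d,P):
    K=np.array([[d['fx'],0,d['cx']],[0,d['fy'],d['cy']],[0,0,1.]])
    return cv2.projectPoints(np.array(P,float).reshape(-1,3),np.ravel(d['rvec']),np.ravel(d['tvec']),K,np.array([d['k1'],0,0,0.]))[0][:,0]
E
python3 - <<'E'
from h import *
save({'scene':'s0','top':'t0'})
a=cv2.imread('pics/s0.png');b=cv2.imread('pics/t0.png')
print({k:v for k,v in load('t0').items() if k!='image'},{k:v for k,v in load('s0').items() if k!='image'})
o=env.get_obs();print(o)
E
```

```text
{'fx': 400.94732821323254, 'fy': 400.94732821323254, 'cx': 283.28885923873736, 'cy': 210.47194171565624, 'k1': -0.11297373378313119, 'rvec': array([ 2.13501548, -2.19132916,  0.05992686]), 'tvec': array([0.03866721, 0.51478907, 0.96038655])} {'fx': 386.26635404636687, 'fy': 386.26635404636687, 'cx': 280.0663546666367, 'cy': 204.42653054663631, 'k1': 0.03791817643932132, 'rvec': array([ 1.82911463,  1.29702461, -0.72450011]), 'tvec': array([-0.17622995, -0.19574669,  1.22741352])}
{'time_s': 0.1, 'qpos': array([-64.91134538,  18.4342292 ,  -4.01479149,  83.1685139 ,
         1.29506039,  78.5425471 ,  -3.26004305]), 'joint_velocities': array([-0.06151875, -0.0735877 ,  0.02635738, -0.14043688, -0.06837813,
        0.0354392 , -0.07304028]), 'effort': array([-6.22723619e-04, -4.92571449e+01, -4.06154757e-01, -3.13398135e+01,
       -6.41051307e-02,  3.95758613e-02,  8.02940144e-05]), 'tool_pos': array([0.26712917, 0.59201204, 0.22157214]), 'tool_rot': array([-1.79899945e+02,  5.89046535e-03,  1.55720225e+02]), 'force': array([-0.25164605,  0.02661887, -0.43497213]), 'wrist_torque': array([0.00935919, 0.00476889, 0.01819383]), 'grip_width': 0.0872098693450112}
```

View pics/s0.png

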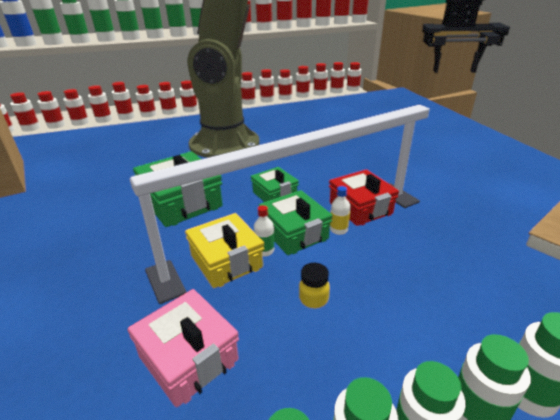

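View pics/t0.png

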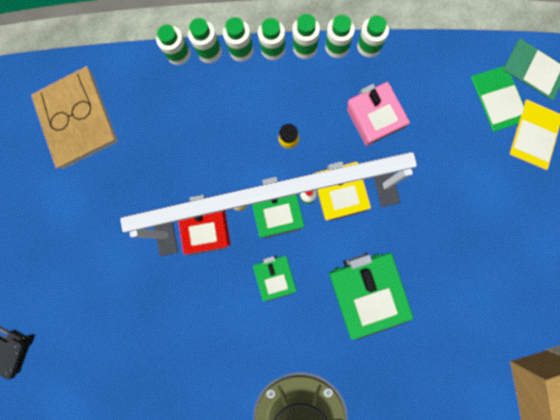

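Candidates in the top picture: green cases are large at (372,295), small at (274,277) and middle at (277,212), which is under the bar. Yellow is at (343,197), and its pink look-alike at (378,113) is to be left alone. Red is at (203,233). I choose the three under the bar. The jar is at (288,135), and the bottles are at (308,196) and about (238,207). Next come close crops to check.

```bash
python3 - <<'E'
import cv2,numpy as np
def grid(n,x0,y0,w,h,s,o):
    a=cv2.imread(n)[y0:y0+h,x0:x0+w];a=cv2.resize(a,None,fx=s,fy=s,interpolation=cv2.INTER_CUBIC)
    for i in range(0,w,20):
        cv2.putText(a,str(x0+i),(i*s,8),0,.3,(255,255,255));cv2.line(a,(i*s,0),(i*s,h*s),(120,120,120),1) if i%20==0 else 0
    for i in range(0,h,20):
        cv2.putText(a,str(y0+i),(0,i*s+8),0,.3,(255,255,255));cv2.line(a,(0,i*s),(w*s,i*s),(120,120,120),1)
    cv2.imwrite(o,a)
grid('pics/t0.png',120,120,300,140,2,'pics/a.png') 
A=cv2.imread('pics/t0.png')
grid('pics/t0.png',160,145,220,110,3,'pics/a.png')
grid('pics/s0.png',180,165,220,125,3,'pics/b.png')
a=cv2.imread('pics/a.png');b=cv2.imread('pics/b.png')
E
```

```text
(no output)
```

View pics/a.png

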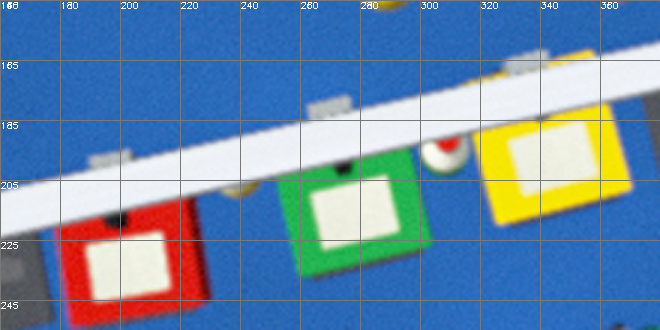

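View pics/b.png

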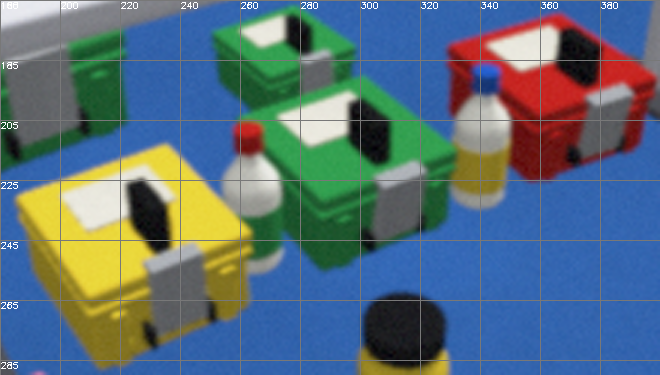

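```bash
cat > fit.py <<'E'
from h import *
from scipy.optimize import least_squares
s=load('s0');t=load('t0')
C={'fp':(-58,-54.5,64),'fm':(-58,54.5,64),'bp':(58,-54.5,64),'bm':(58,54.5,64)}
M={'green':[(s,'fp',331.7,215.7),(s,'fm',287.3,232.7),(s,'bp',299.3,190.3),(t,'bm',303.3,226),(t,'bp',260.3,237)],
'yellow':[(s,'fp',263.3,242.7),(s,'fm',210.7,264.3),(s,'bp',236,213.3),(s,'bm',186,231),(t,'bp',326.7,220),(t,'bm',370.7,207.7),(t,'fm',357.7,161.7)],
'red':[(s,'fp',398.3,191),(s,'fm',360,206.3),(s,'bp',366,169.7),(s,'bm',330,180),(t,'bp',183.3,253.7),(t,'bm',225.7,247.5)]}
def T(p,q): 
    q=np.array(q,float).reshape(-1,3)/1000
    return q@R.from_euler('z',p[2]).as_matrix().T+[p[0],p[1],0]
G={'green':(277,212),'yellow':(343,197),'red':(203,233)}
P={}
for n in M:
    g=onz(t,*G[n],.064)
    f=lambda p:np.concatenate([(proj(c,T(p,C[k]))[0]-[u,v]) for c,k,u,v in M[n]])
    r=least_squares(f,[g[0],g[1],np.pi],loss='soft_l1');P[n]=r.x
    print(n,r.x.round(4),np.degrees(r.x[2]).round(1),f(r.x).round(1),'\n handle',T(r.x,(-30,0,81)).round(3),'clip',T(r.x,[(-66,0,57),(-71,0,57)]).round(3).tolist())
np.save('poses.npy',P,allow_pickle=True)
if __name__=='__main__':
    # bar ends (top surface corners/ z .227), bottles, jar
    for u,v in [(122,219),(128,235),(413,155),(416,167)]: print('bar',onz(t,u,v,.227).round(3))
    print('capA',onz(t,308.5,192,.105).round(3),onz(s,263,211,.105).round(3),'capB',onz(s,342,189,.105).round(3),'jar',onz(t,288,133,.062).round(3),onz(s,315,271,.062).round(3))
    a=[s['image'].copy(),t['image'].copy()]
    im=[]
    for c,(x0,y0,w,h) in zip((s,t),((180,160,220,130),(160,145,220,110))):
        k=3;b=cv2.resize(c['image'][y0:y0+h,x0:x0+w],None,fx=k,fy=k,interpolation=cv2.INTER_CUBIC)
        for n in P:
            L=[[C[i] for i in ('fp','fm','bm','bp')],[(-48,-7,98),(-48,7,98),(-12,7,98),(-12,-7,98)],[(-66,-17,70),(-66,17,70),(-66,17,20),(-66,-17,20)],[(-71,-17,70),(-71,17,70),(-71,17,70),(-71,-17,70)]]
            for l,col in zip(L,((255,0,255),(0,255,255),(0,255,0),(0,0,255))):
                q=((proj(c,T(P[n],l))-[x0,y0]+.5)*k).astype(int);cv2.polylines(b,[q],True,col,1)
        im.append(b)
    cv2.imwrite('pics/ov.png',cv2.resize(np.vstack(im),None,fx=.83,fy=.83,interpolation=cv2.INTER_AREA))
E
python3 fit.py
```

```text
green [0.5205 0.0399 3.3669] 192.9 [ 0.8 -1.4 -1.  -0.3  0.5 -0.9  1.9 -0.8 -0.3 -0.2] 
 handle [[0.55  0.047 0.081]] clip [[0.585, 0.055, 0.057], [0.59, 0.056, 0.057]]
yellow [ 0.5579 -0.114   3.3716] 193.2 [ 0.7 -0.8 -2.7 -0.1 -0.5 -1.4 -2.1 -1.3 -1.2 -0.9 -0.4 -0.4 -0.7 -1.5] 
 handle [[ 0.587 -0.107  0.081]] clip [[0.622, -0.099, 0.057], [0.627, -0.098, 0.057]]
red [0.4827 0.2197 3.2958] 188.8 [ 1.8 -0.8 -0.6 -2.7  0.4 -1.2 -1.8 -0.4 -0.7 -0.4  1.8 -2.3] 
 handle [[0.512 0.224 0.081]] clip [[0.548, 0.23, 0.057], [0.553, 0.231, 0.057]]
bar [0.49  0.342 0.227]
bar [0.458 0.329 0.227]
bar [ 0.601 -0.239  0.227]
bar [ 0.577 -0.244  0.227]
capA [ 0.549 -0.035  0.105] [ 0.564 -0.037  0.105] capB [0.544 0.134 0.105] jar [0.699 0.008 0.062] [0.702 0.01  0.062]
```

View pics/ov.png

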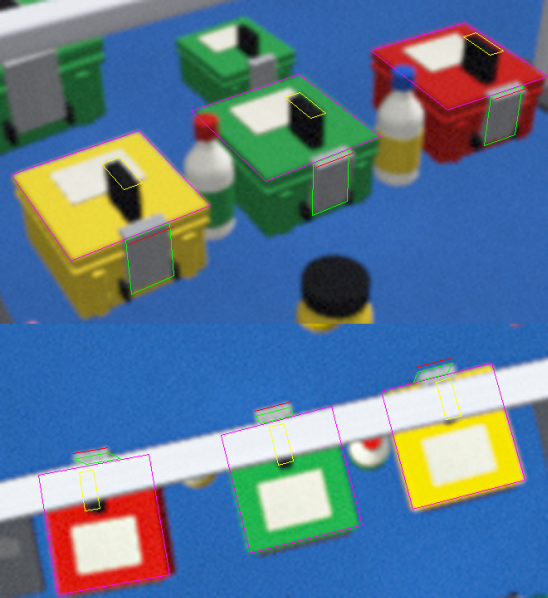

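The overlay shows the fits holding within about 2 px on lids, fins and clips. The bar's centre line passes about 20 mm to the robot side of each fin. Plan: tool x toward the robot, leaning 40° about tool y, coming from the far side. First I rise, turn and travel.

Call:
{"method": "servo_tool", "body": {
  "plan": [
    [0.5, [0, 0, -3.5], [0, 0, -6.2]],
    [0.5, [0, 0, -3.5], [0, 0, -6.2]],
    [0.5, [0, 0, -3.5], [0, 0, -6.2]],
    [0.5, [0, 0, -3.5], [0, 0, -6.2]],
    [0.5, [0, 0, -3.5], [0, 0, -6.2]],
    [0.5, [0, 0, -3.5], [0, 0, -6.2]],
    [0.5, [-1.9, -3.5, 0], [0, 0, 0]],
    [0.5, [-1.9, -3.5, 0], [0, 0, 0]],
    [0.5, [-1.9, -3.5, 0], [0, 0, 0]],
    [0.5, [-1.9, -3.5, 0], [0, 0, 0]],
    [0.5, [-1.9, -3.5, 0], [0, 0, 0]],
    [0.5, [-1.9, -3.5, 0], [0, 0, 0]],
    [0.5, [-1.9, -3.5, 0], [0, 0, 0]],
    [0.5, [-1.9, -3.5, 0], [0, 0, 0]],
    [0.5, [-1.9, -3.5, 0], [0, 0, 0]],
    [0.5, [-1.9, -3.5, 0], [0, 0, 0]],
    [0.5, [-1.9, -3.5, 0], [0, 0, 0]],
    [0.5, [-1.9, -3.5, 0], [0, 0, 0]],
    [0.5, [-1.9, -3.5, 0], [0, 0, 0]],
    [0.5, [-1.9, -3.5, 0], [0, 0, 0]]
  ],
  "force": 20
}}

```text
time_s: 1.77
tool_pos: [0.659, 0.1826, 0.4296]
tool_rot: [-179.5, -1.1, -163.6]
force: [0.8, 0.9, 0.1]
grip_width: 0.0438
```

```bash
cat > st.py <<'E'
import sys
from h import *
# usage: st.py case lean_deg  u(along case -x, from fin) v(tool y) ztcp   -> shift in cm (tool axes now) & turn needed
o=env.get_obs();M=R.from_euler('xyz',o['tool_rot'],degrees=True)
print('t',o['time_s'],'p',np.round(o['tool_pos'],4),'rot',o['tool_rot'].round(1),'q',o['qpos'].round(0),'F',o['force'].round(2),'g',round(o['grip_width'],4))
if len(sys.argv)>1:
    n=sys.argv[1];a=np.radians(float(sys.argv[2]));P=np.load('poses.npy',allow_pickle=True).item()[n]
    d=np.array([np.cos(P[2]),np.sin(P[2]),0]);up=np.array([0,0,1.]);y=np.cross(d,up)
    z=np.sin(a)*d-np.cos(a)*up;x=np.cross(y,z);T=R.from_matrix(np.c_[x,y,z])
    u,v,zz=map(float,sys.argv[3:6])  # mm
    tgt=np.array([P[0],P[1],0])+d*u/1000+y*v/1000;tgt[2]=zz/1000
    e=tgt-o['tool_pos']
    print('target',tgt.round(4),'err case(x,y,z)mm',(1000*np.array([e@d,e@y,e[2]])).round(1),'shift cm now-axes',(100*M.inv().apply(e)).round(2),'target-axes',(100*T.inv().apply(e)).round(2),'turn',np.degrees((M.inv()*T).as_rotvec()).round(1))
E
python3 st.py green 40 -130 0 300
```

```text
t 1.7667 p [0.659  0.1826 0.4296] rot [-179.5   -1.1 -163.6] q [-23.  24.   8.  52.  -3. 105.  91.] F [0.78 0.9  0.15] g 0.0438
target [0.6472 0.0689 0.3   ] err case(x,y,z)mm [  36.9 -108.2 -129.6] shift cm now-axes [  4.09 -10.46  13.13] target-axes [ -5.51 -10.82  12.3 ] turn [-1.7 38.9  3.2]
```

Call:
{"method": "servo_tool", "body": {
  "plan": [
    [0.5, [1.0, -3.4, 0], [0, 0, 3]],
    [0.5, [1.0, -3.5, 0], [-1, 0, 0]],
    [0.5, [1.0, -3.5, 2], [0, 0, 0]],
    [0.5, [0, -0.5, 4], [0, 0, 0]],
    [0.5, [0, 0, 4], [0, 0, 0]],
    [0.5, [0, 0, 3], [0, 0, 0]],
    [0.5, [0, 0, 0], [0, 6.5, 0]],
    [0.5, [0, 0, 0], [0, 6.5, 0]],
    [0.5, [0, 0, 0], [0, 6.5, 0]],
    [0.5, [0, 0, 0], [0, 6.5, 0]],
    [0.5, [0, 0, 0], [0, 6.5, 0]],
    [0.5, [0, 0, 0], [0, 6.5, 0]]
  ]
}}

```text
time_s: 2.77
tool_pos: [0.6375, 0.0476, 0.2727]
tool_rot: [-178.7, -28.9, -168.9]
force: [-0.4, -0.7, 2.6]
grip_width: 0.0438
```

```bash
python3 st.py green 40 -100 0 150
```

```text
t 2.7667 p [0.6375 0.0476 0.2727] rot [-178.7  -28.9 -168.9] q [-23.  43.  30.  52. -12. 118. 104.] F [-0.35 -0.7   2.64] g 0.0438
target [0.618  0.0622 0.15  ] err case(x,y,z)mm [  15.7   18.6 -122.7] shift cm now-axes [-4.5   2.07 11.48] target-axes [-6.68  1.86 10.41] turn [-0.3 11.1 -1.6]
```

Call:
{"method": "servo_tool", "body": {
  "plan": [
    [0.5, [-1.3, 0.6, 3.5], [0, 0, 0]],
    [0.5, [-1.3, 0.6, 3.5], [0, 0, 0]],
    [0.5, [-1.3, 0.6, 3.5], [0, 0, 0]],
    [0.5, [-0.5, 0.2, 1.0], [0, 0, 0]],
    [0.5, [0, 0, 0], [0, 4, 0]],
    [0.5, [0, 0, 0], [0, 4, 0]],
    [0.5, [0, 0, 0], [0, 4, 0]]
  ]
}}

```text
time_s: 3.35
tool_pos: [0.615, 0.061, 0.1439]
tool_rot: [-177.8, -41.7, -169.7]
force: [-52.1, 7.3, 50.9]
grip_width: 0.0434
```

```bash
python3 st.py green 40 -60 0 110; python3 st.py green 35 -30 0 80|tail -1
```

```text
t 3.35 p [0.615  0.061  0.1439] rot [-177.8  -41.7 -169.7] q [-22.  53.  28.  54. -12. 118. 103.] F [-52.14   7.32  50.87] g 0.0434
target [0.579  0.0533 0.11  ] err case(x,y,z)mm [ 36.9   0.5 -33.9] shift cm now-axes [0.5  0.07 4.98] target-axes [0.65 0.05 4.96] turn [-0.5 -1.7 -2. ]
target [0.5497 0.0466 0.08  ] err case(x,y,z)mm [ 66.9   0.5 -63.9] shift cm now-axes [0.74 0.1  9.22] target-axes [1.81 0.05 9.07] turn [-0.5 -6.7 -1.9]
```

```bash
python3 - <<'E'
from h import *
save({'scene':'s1'})
a=cv2.imread('pics/s1.png')[60:320,150:470];cv2.imwrite('pics/s1c.png',cv2.resize(a,None,fx=2.3,fy=2.3,interpolation=cv2.INTER_CUBIC))
E
python3 st.py
```

```text
t 3.4 p [0.6168 0.0608 0.1376] rot [-177.8  -41.7 -169.7] q [-22.  54.  27.  54. -12. 117. 103.] F [-6.18  0.39 -3.01] g 0.0434
```

View pics/s1c.png

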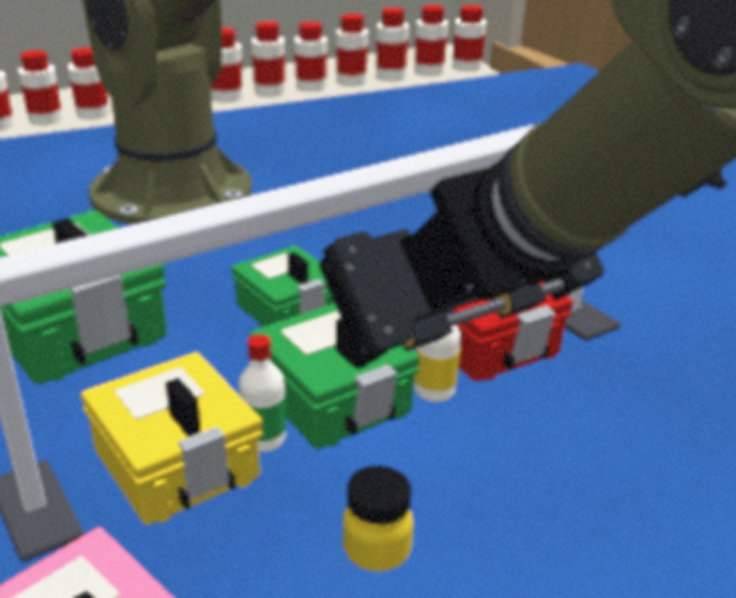

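The picture shows the gripper free at about (375,320) in the crop, on the far side of the bar, and the force spike was a transient (now small). I go in gently.

Call:
{"method": "servo_tool", "body": {
  "plan": [
    [0.5, [0.2, 0, 1.7], [-0.2, -0.6, -0.7]],
    [0.5, [0.2, 0, 1.7], [-0.2, -0.6, -0.7]],
    [0.5, [0.2, 0, 1.2], [0, 0, 0]],
    [0.5, [0, 0, 0], [0, 0, 0]]
  ]
}}

```text
time_s: 3.73
tool_pos: [0.5838, 0.0518, 0.1039]
tool_rot: [-179.4, -40.6, -167.7]
force: [-0.6, -0.8, -0.5]
grip_width: 0.0436
```

```bash
python3 st.py green 40 -20 0 78
```

```text
t 3.7333 p [0.5838 0.0518 0.1039] rot [-179.4  -40.6 -167.7] q [-24.  50.  27.  64. -11. 110. 104.] F [-0.59 -0.81 -0.5 ] g 0.0436
target [0.54   0.0443 0.078 ] err case(x,y,z)mm [ 44.4   2.5 -25.9] shift cm now-axes [1.68 0.25 4.85] target-axes [1.73 0.25 4.84] turn [-0.2 -0.6 -0.5]
```

Call:
{"method": "servo_tool", "body": {
  "plan": [
    [0.5, [0.5, 0.1, 1.5], [0, 0, 0]],
    [0.5, [0.5, 0.1, 1.5], [0, 0, 0]],
    [0.5, [0.5, 0.05, 1.3], [0, 0, 0]],
    [0.5, [0.1, 0, 0.3], [0, 0, 0]],
    [0.5, [0, 0, 0], [0, 0, 0]]
  ]
}}

```text
time_s: 4.15
tool_pos: [0.5445, 0.045, 0.0846]
tool_rot: [-179.5, -40.2, -167.7]
force: [0.1, -0.9, -0.0]
grip_width: 0.0435
```

```bash
python3 - <<'E'
from h import *
save({'scene':'s2'})
a=cv2.imread('pics/s2.png')[165:285,200:370];cv2.imwrite('pics/s2c.png',cv2.resize(a,None,fx=4,fy=4,interpolation=cv2.INTER_CUBIC))
E
python3 st.py green 40 -20 0 78
```

```text
t 4.2 p [0.545  0.0451 0.0848] rot [-179.5  -40.1 -167.7] q [-26.  46.  27.  73. -11. 104. 104.] F [-0.44  0.25  0.82] g 0.0435
target [0.54   0.0443 0.078 ] err case(x,y,z)mm [ 5.   0.4 -6.8] shift cm now-axes [-0.05  0.04  0.84] target-axes [-0.05  0.04  0.84] turn [-0.2 -0.2 -0.4]
```

View pics/s2c.png

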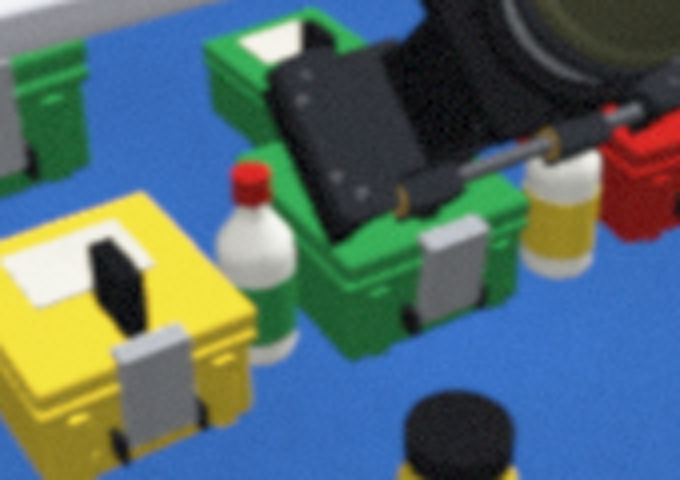

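The hand covers the fin, the bottles and jar are untouched, and the force is zero. I go the last 7 mm and close.

Call:
{"method": "servo_tool", "body": {
  "plan": [
    [0.5, [0, 0, 0.6], [0, 0, 0]],
    [0.3, [0, 0, 0.2], [0, 0, 0]],
    [0, [0, 0, 0], [0, 0, 0]],
    [0, [0, 0, 0], [0, 0, 0]],
    [0, [0, 0, 0], [0, 0, 0]],
    [0, [0, 0, 0], [0, 0, 0]],
    [0, [0, 0, 0], [0, 0, 0]]
  ],
  "force": 30
}}

```text
time_s: 4.78
tool_pos: [0.5424, 0.048, 0.0799]
tool_rot: [-179.9, -39.9, -167.3]
force: [-1.3, -0.6, 0.5]
grip_width: 0.0139
```

```bash
python3 st.py green 40 -20 0 78
```

```text
t 4.7833 p [0.5424 0.048  0.0799] rot [-179.9  -39.9 -167.3] q [-26.  46.  27.  74. -11. 104. 104.] F [-1.32 -0.55  0.54] g 0.0139
target [0.54   0.0443 0.078 ] err case(x,y,z)mm [ 3.2 -3.  -1.9] shift cm now-axes [ 0.12 -0.3   0.35] target-axes [ 0.12 -0.3   0.35] turn [ 0.1  0.1 -0.2]
```

Call:
{"method": "servo_tool", "body": {
  "plan": [
    [0, [0.2, 0, -0.2], [0, -1.5, 0]],
    [0, [0.2, 0, -0.2], [0, -1.5, 0]],
    [0, [0.2, 0, -0.2], [0, -1.5, 0]]
  ]
}}

```text
time_s: 5.03
tool_pos: [0.54, 0.0474, 0.0864]
tool_rot: [-179.9, -35.5, -167.4]
force: [-3.2, 0.6, -2.9]
grip_width: 0.0137
```

```bash
python3 st.py green 36 -20 0 88
```

```text
t 5.0333 p [0.54   0.0474 0.0864] rot [-179.9  -35.5 -167.4] q [-27.  42.  28.  78. -11.  99. 104.] F [-3.25  0.61 -2.94] g 0.0137
target [0.54   0.0443 0.088 ] err case(x,y,z)mm [ 0.7 -3.   1.6] shift cm now-axes [ 0.15 -0.3  -0.09] target-axes [ 0.15 -0.3  -0.09] turn [ 0.1  0.5 -0.3]
```

Rise 6.5 mm at 3 N looks free. I confirm with a bit more, staying well under 40 mm.

Call:
{"method": "servo_tool", "body": {
  "plan": [
    [0, [0.25, 0, -0.3], [0, -2, 0]],
    [0, [0.25, 0, -0.3], [0, -2, 0]],
    [0, [0.25, 0, -0.3], [0, -2, 0]],
    [0, [0, 0, 0], [0, 0, 0]]
  ]
}}

```text
time_s: 5.37
tool_pos: [0.5356, 0.0465, 0.0955]
tool_rot: [-180.0, -29.0, -167.7]
force: [7.5, 2.3, -1.7]
grip_width: 0.0135
```

```bash
python3 - <<'E'
from h import *
save({'scene':'s3'})
a=cv2.imread('pics/s3.png')[165:285,200:370];cv2.imwrite('pics/s3c.png',cv2.resize(a,None,fx=4,fy=4,interpolation=cv2.INTER_CUBIC))
E
python3 st.py green 40 -20 3 78
```

```text
t 5.4167 p [0.5356 0.0465 0.0956] rot [-180.   -29.1 -167.6] q [-29.  35.  29.  84. -10.  93. 104.] F [ 2.41  0.26 -5.41] g 0.0138
target [0.5393 0.0473 0.078 ] err case(x,y,z)mm [ -3.9  -0.1 -17.6] shift cm now-axes [-1.19 -0.01  1.35] target-axes [-1.42 -0.01  1.1 ] turn [ 0.3 10.9 -0.4]
```

View pics/s3c.png

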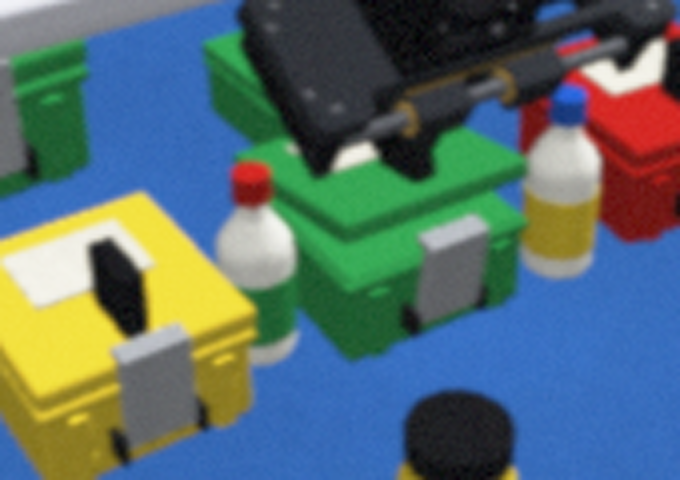

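The crop shows the green lid clearly raised, with its gap in front at (430,225) and the clip standing at (450,270), so the green clip is not snapped. I lower along the arc, release and back out.

Call:
{"method": "servo_tool", "body": {
  "plan": [
    [0, [-0.25, 0, 0.3], [0, 2, 0]],
    [0, [-0.25, 0, 0.3], [0, 2, 0]],
    [0, [-0.25, 0, 0.3], [0, 2, 0]],
    [0, [-0.2, 0, 0.2], [0, 1.5, 0]],
    [0, [-0.2, 0, 0.2], [0, 1.5, 0]],
    [0, [-0.1, 0, 0.1], [0, 1, 0]],
    [0, [0, 0, 0], [0, 0, 0]],
    [0.3, [0, 0, 0], [0, 0, 0]],
    [0.5, [0, 0, 0], [0, 0, 0]],
    [0.5, [0, 0, 0], [0, 0, 0]],
    [0.5, [0, 0, -1.5], [0, 0, 0]],
    [0.5, [0, 0, -3], [0, 0, 0]],
    [0.5, [0, 0, -3], [0, 0, 0]],
    [0.2, [-1, 0, -2], [0, 0, 0]],
    [0, [-2, 0, -2], [0, 0, 0]],
    [0, [0, 0, 0], [0, -5, 0]],
    [0, [0, 0, 0], [0, -5, 0]],
    [0, [0, 0, 0], [0, -3, 0]],
    [0, [0, 0, 0], [0, 0, 0]]
  ]
}}

```text
time_s: 7.0
tool_pos: [0.6409, 0.0677, 0.1441]
tool_rot: [-179.8, -25.8, -167.1]
force: [-0.7, -0.2, 1.7]
grip_width: 0.0113
```

```bash
python3 st.py green 25 -95 3 53
```

```text
t 7.0 p [0.6409 0.0677 0.1441] rot [-179.8  -25.8 -167.1] q [-19.  42.  17.  64.  -7. 101. 100.] F [-0.71 -0.25  1.73] g 0.0113
target [0.6124 0.064  0.053 ] err case(x,y,z)mm [ 28.5   2.8 -91.1] shift cm now-axes [-1.4   0.32  9.44] target-axes [-1.26  0.28  9.47] turn [-0.2 -0.8  0. ]
```

Call:
{"method": "servo_tool", "body": {
  "plan": [
    [0, [-0.4, 0.1, 3], [0, 0, 0]],
    [0, [-0.4, 0.1, 3], [0, 0, 0]],
    [0, [-0.4, 0.1, 2.5], [0, 0, 0]],
    [0, [-0.1, 0, 0.7], [0, 0, 0]],
    [0, [0, 0, 0], [0, 0, 0]]
  ]
}}

```text
time_s: 7.42
tool_pos: [0.613, 0.0622, 0.0586]
tool_rot: [-179.6, -25.6, -167.2]
force: [-0.5, -0.1, 0.1]
grip_width: 0.0006
```

```bash
python3 st.py green 25 -80 3 53
```

```text
t 7.4167 p [0.613  0.0622 0.0586] rot [-179.6  -25.6 -167.2] q [-20.  42.  16.  74.  -7.  91. 100.] F [-0.49 -0.15  0.12] g 0.0006
target [0.5978 0.0607 0.053 ] err case(x,y,z)mm [15.2  1.9 -5.6] shift cm now-axes [1.12 0.2  1.16] target-axes [1.14 0.19 1.15] turn [-0.3 -0.6 -0.1]
```

Call:
{"method": "servo_tool", "body": {
  "plan": [
    [0, [0.6, 0.15, 0.8], [0, 0, 0]],
    [0, [0.4, 0, 0.3], [0, 0, 0]],
    [0, [0.35, 0, 0.15], [0, 0, 0]],
    [0, [0.35, 0, 0.15], [0, 0, 0]],
    [0, [0.35, 0, 0.15], [0, 0, 0]]
  ]
}}

```text
time_s: 7.83
tool_pos: [0.5922, 0.058, 0.0576]
tool_rot: [-179.5, -25.2, -167.2]
force: [6.8, 1.7, -4.9]
grip_width: 0.0001
```

```bash
python3 st.py green 25 -75 3 53
```

```text
t 7.8333 p [0.5922 0.058  0.0576] rot [-179.5  -25.2 -167.2] q [-20.  39.  17.  78.  -7.  89.  99.] F [ 6.81  1.75 -4.9 ] g 0.0001
target [0.5929 0.0595 0.053 ] err case(x,y,z)mm [-1.1  1.3 -4.6] shift cm now-axes [-0.29  0.14  0.37] target-axes [-0.29  0.13  0.37] turn [-0.5 -0.2 -0.1]
```

Call:
{"method": "servo_tool", "body": {
  "plan": [
    [0, [0.35, 0, 0.2], [0, 0, 0]],
    [0, [0.35, 0, 0.2], [0, 0, 0]]
  ]
}}

```text
time_s: 8.0
tool_pos: [0.5921, 0.058, 0.0576]
tool_rot: [-179.5, -24.0, -167.1]
force: [8.8, 1.4, -4.8]
grip_width: 0.0007
```

```bash
python3 st.py green 25 -75 3 53
```

```text
t 8.0 p [0.5921 0.058  0.0576] rot [-179.5  -24.  -167.1] q [-21.  38.  17.  80.  -7.  87.  99.] F [ 8.82  1.4  -4.81] g 0.0007
target [0.5929 0.0595 0.053 ] err case(x,y,z)mm [-1.2  1.3 -4.6] shift cm now-axes [-0.29  0.13  0.37] target-axes [-0.3   0.13  0.37] turn [-0.5  1.  -0. ]
```

Firm stop at 9 N with no further travel, so it is snapped. I back off, rise and head to yellow, measuring the yellow pre-grasp.

Call:
{"method": "servo_tool", "body": {
  "plan": [
    [0, [-1, 0, -0.5], [0, 0, 0]],
    [0, [-2, 0, -2], [0, 0, 0]],
    [0.2, [0, 0, -3], [0, 0, 0]],
    [0.5, [0, 0, -3], [0, 0, 0]],
    [0.5, [0, 0, -3], [0, 0, 0]],
    [0.5, [0, 0, 0], [0, 0, 0]]
  ]
}}

```text
time_s: 8.5
tool_pos: [0.6654, 0.0754, 0.1577]
tool_rot: [-179.4, -23.9, -167.1]
force: [1.2, -0.6, 0.9]
grip_width: 0.0196
```

```bash
python3 - <<'E'
from h import *
save({'scene':'s4'})
a=cv2.imread('pics/s4.png')[165:285,200:370];cv2.imwrite('pics/s4c.png',cv2.resize(a,None,fx=4,fy=4,interpolation=cv2.INTER_CUBIC))
E
python3 st.py yellow 40 -90 0 140
```

```text
t 8.55 p [0.6641 0.0751 0.1555] rot [-179.4  -24.1 -167.1] q [-19.  43.  17.  60.  -7. 102.  99.] F [0.42 1.01 0.23] g 0.0233
target [ 0.6456 -0.0935  0.14  ] err case(x,y,z)mm [  56.5 -159.9  -15.5] shift cm now-axes [  4.44 -15.98   3.85] target-axes [  3.33 -15.99   4.82] turn [-0.4 15.9 -0.4]
```

View pics/s4c.png

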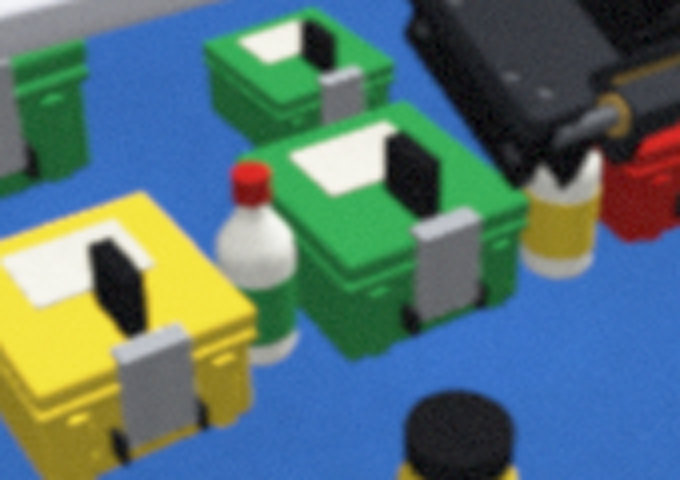

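The crop shows the green lid down and its clip flush over the lid edge at (450,260), shifted inwards compared with before, with the bottles and jar unmoved. On to yellow.

Call:
{"method": "servo_tool", "body": {
  "plan": [
    [0.5, [0, -4, 0], [0, 0, 0]],
    [0.5, [0, -4, 0], [0, 0, 0]],
    [0.5, [0, -4, 0], [0, 0, 0]],
    [0.5, [0, -4, 0], [0, 0, 0]],
    [0.5, [1, 0, 0.7], [0, 5, 0]],
    [0.5, [1, 0, 1], [0, 5, 0]],
    [0.5, [1, 0, 1], [0, 4, 0]],
    [0.5, [0.5, 0, 1], [0, 2, 0]],
    [0.5, [0, 0, 0], [0, 0, 0]]
  ]
}}

```text
time_s: 9.3
tool_pos: [0.6473, -0.0992, 0.1417]
tool_rot: [-179.5, -41.0, -167.2]
force: [-0.1, 0.7, 0.1]
grip_width: 0.0436
```

```bash
python3 st.py yellow 40 -60 2 106;python3 st.py yellow 40 -20 2 78
```

```text
t 9.3 p [ 0.6473 -0.0992  0.1417] rot [-179.5  -41.  -167.2] q [ -8.  56.  21.  48.  -2. 117. 113.] F [-0.07  0.69  0.11] g 0.0436
target [ 0.6159 -0.0984  0.106 ] err case(x,y,z)mm [ 30.4   8.  -35.7] shift cm now-axes [-0.05  0.82  4.68] target-axes [0.04 0.8  4.69] turn [-0.3 -1.  -0.3]
t 9.3 p [ 0.6473 -0.0992  0.1417] rot [-179.5  -41.  -167.2] q [ -8.  56.  21.  48.  -2. 117. 113.] F [-0.07  0.69  0.11] g 0.0436
target [ 0.5769 -0.1075  0.078 ] err case(x,y,z)mm [ 70.4   8.  -63.7] shift cm now-axes [1.13 0.84 9.42] target-axes [1.3 0.8 9.4] turn [-0.3 -1.  -0.3]
```

Call:
{"method": "servo_tool", "body": {
  "plan": [
    [0.5, [0, 0.4, 1.5], [0, -0.5, 0]],
    [0.5, [0, 0.4, 1.7], [0, -0.5, 0]],
    [0.5, [0.1, 0, 1.5], [0, 0, 0]],
    [0.5, [0.4, 0, 1.5], [0, 0, 0]],
    [0.5, [0.4, 0, 1.5], [0, 0, 0]],
    [0.5, [0.3, 0, 1.0], [0, 0, 0]],
    [0.5, [0, 0, 0], [0, 0, 0]]
  ]
}}

```text
time_s: 9.88
tool_pos: [0.578, -0.1034, 0.0792]
tool_rot: [-179.7, -39.4, -166.8]
force: [0.4, -0.6, -0.4]
grip_width: 0.0435
```

```bash
python3 st.py yellow 40 -20 2 78
```

```text
t 9.8833 p [ 0.578  -0.1034  0.0792] rot [-179.7  -39.4 -166.8] q [-10.  48.  21.  68.  -1. 103. 112.] F [ 0.39 -0.63 -0.42] g 0.0435
target [ 0.5769 -0.1075  0.078 ] err case(x,y,z)mm [ 1.9 -3.7 -1.2] shift cm now-axes [ 0.07 -0.37  0.22] target-axes [ 0.07 -0.37  0.22] turn [-0.3  0.6 -0. ]
```

Call:
{"method": "servo_tool", "body": {
  "plan": [
    [0.4, [0, -0.3, 0.1], [0, 0.5, 0]],
    [0, [0, 0, 0.1], [0, 0, 0]],
    [0, [0, 0, 0], [0, 0, 0]],
    [0, [0, 0, 0], [0, 0, 0]],
    [0, [0, 0, 0], [0, 0, 0]],
    [0, [0, 0, 0], [0, 0, 0]]
  ],
  "force": 30
}}

```text
time_s: 10.38
tool_pos: [0.5803, -0.1076, 0.0801]
tool_rot: [-179.4, -39.6, -166.9]
force: [-1.6, -3.7, -3.3]
grip_width: 0.014
```

Call:
{"method": "servo_tool", "body": {
  "plan": [
    [0, [0.2, 0, -0.2], [0, -1.5, 0]],
    [0, [0.2, 0, -0.2], [0, -1.5, 0]],
    [0, [0.2, 0, -0.2], [0, -1.5, 0]]
  ]
}}

```text
time_s: 10.63
tool_pos: [0.5799, -0.1077, 0.082]
tool_rot: [-179.5, -34.8, -166.8]
force: [1.7, -2.7, -13.2]
grip_width: 0.014
```

```bash
python3 st.py yellow 40 -20 2 78
```

```text
t 10.6333 p [ 0.5799 -0.1077  0.082 ] rot [-179.5  -34.8 -166.8] q [-11.  44.  21.  72.  -1.  99. 112.] F [  1.67  -2.69 -13.2 ] g 0.014
target [ 0.5769 -0.1075  0.078 ] err case(x,y,z)mm [ 2.9  0.9 -4. ] shift cm now-axes [0.01 0.1  0.49] target-axes [-0.04  0.09  0.49] turn [-0.5  5.2  0. ]
```

Yellow: 2 mm at 13 N, so it appears held. One firmer straight tug to be sure of reaching the end of the play.

Call:
{"method": "servo_tool", "body": {
  "plan": [
    [0, [0.3, 0, -0.4], [0, 0, 0]],
    [0, [0.3, 0, -0.4], [0, 0, 0]],
    [0, [0.3, 0, -0.4], [0, 0, 0]]
  ]
}}

```text
time_s: 10.88
tool_pos: [0.5798, -0.1077, 0.0824]
tool_rot: [-179.7, -34.1, -166.6]
force: [2.1, -3.5, -23.6]
grip_width: 0.0136
```

```bash
python3 - <<'E'
from h import *
save({'scene':'s5'})
a=cv2.imread('pics/s5.png')[180:300,170:340];cv2.imwrite('pics/s5c.png',cv2.resize(a,None,fx=4,fy=4,interpolation=cv2.INTER_CUBIC))
E
python3 st.py yellow 40 -20 2 78
```

```text
t 10.9333 p [ 0.5798 -0.1077  0.0824] rot [-179.7  -34.1 -166.6] q [-10.  43.  21.  73.  -1.  98. 113.] F [  2.72  -4.78 -24.39] g 0.0139
target [ 0.5769 -0.1075  0.078 ] err case(x,y,z)mm [ 2.8  0.9 -4.4] shift cm now-axes [-0.02  0.09  0.52] target-axes [-0.07  0.09  0.51] turn [-0.4  5.9  0.2]
```

View pics/s5c.png

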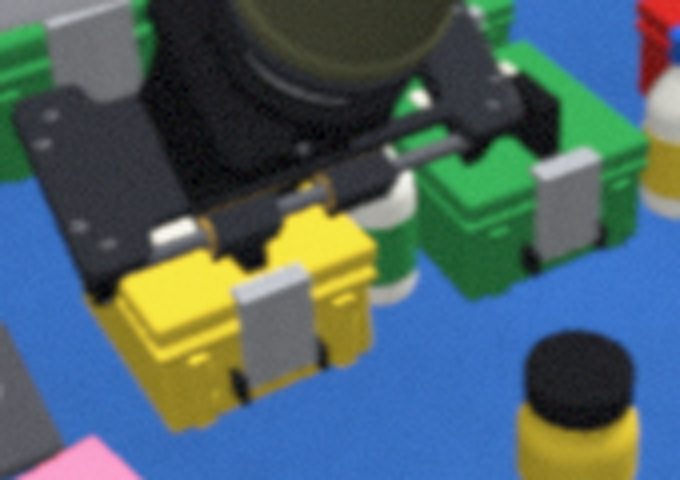

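Yellow holds: a firm stop at 24 N and the lid still shut at (330,270) in the crop. I leave its clip alone, release, back out and go to red.

Call:
{"method": "servo_tool", "body": {
  "plan": [
    [0, [-0.1, 0, 0.2], [0, 3, 0]],
    [0, [-0.1, 0, 0.1], [0, 2, 0]],
    [0.3, [0, 0, 0], [0, 0, 0]],
    [0.5, [0, 0, 0], [0, 0, 0]],
    [0.5, [0, 0, 0], [0, 0, 0]],
    [0.5, [0, 0, -1.5], [0, 0, 0]],
    [0.5, [0, 0, -3], [0, 0, 0]],
    [0.5, [0, 0, -3], [0, 0, 0]],
    [0.5, [-1, 0, -2], [0, 0, 0]],
    [0.5, [-2, 0, -2], [0, -4, 0]],
    [0.5, [0, 0, 0], [0, -6, 0]],
    [0.5, [0, 0, 0], [0, -6, 0]],
    [0.5, [0, 4, 0], [0, 0, 0]],
    [0.5, [0, 4, 0], [0, 0, 0]],
    [0.5, [0, 4, 0], [0, 0, 0]],
    [0.5, [0, 4, 0], [0, 0, 0]]
  ]
}}

```text
time_s: 12.27
tool_pos: [0.6428, 0.0633, 0.1575]
tool_rot: [-179.1, -21.5, -167.9]
force: [1.0, -0.1, -1.5]
grip_width: 0.0438
```

```bash
python3 st.py red 40 -90 0 140;python3 st.py red 24 -110 0 150
```

```text
t 12.2667 p [0.6428 0.0633 0.1575] rot [-179.1  -21.5 -167.9] q [-20.  38.  18.  67.  -7.  98.  99.] F [ 1.   -0.1  -1.48] g 0.0438
target [0.5716 0.2336 0.14  ] err case(x,y,z)mm [ 44.2 179.1 -17.5] shift cm now-axes [ 2.51 18.18  2.6 ] target-axes [ 2.26 17.91  4.18] turn [-2.5 18.5  2.7]
t 12.2667 p [0.6428 0.0633 0.1575] rot [-179.1  -21.5 -167.9] q [-20.  38.  18.  67.  -7.  98.  99.] F [ 1.   -0.1  -1.48] g 0.0438
target [0.5914 0.2366 0.15  ] err case(x,y,z)mm [ 24.2 179.1  -7.5] shift cm now-axes [ 1.02 18.04  0.94] target-axes [ 1.9  17.91  1.67] turn [-2.1  2.5  3. ]
```

Call:
{"method": "servo_tool", "body": {
  "plan": [
    [0.5, [0, 4, 0], [0, 0, 0]],
    [0.5, [0, 4, 0], [0, 0, 0]],
    [0.5, [0, 4, 0], [0, 0, 0]],
    [0.5, [0, 4, 0], [-1, 0, 1.5]],
    [0.5, [0, 2, 0], [-1, 0, 1.5]],
    [0.5, [0.5, 0, 0.5], [0, 5, 0]],
    [0.5, [0.5, 0, 1], [0, 5, 0]],
    [0.5, [0.5, 0, 1], [0, 5, 0]],
    [0.5, [0.5, 0, 1], [0, 3, 0]],
    [0.5, [0, 0, 0], [0, 0, 0]]
  ]
}}

```text
time_s: 13.1
tool_pos: [0.5589, 0.2615, 0.1509]
tool_rot: [178.3, -39.1, -169.0]
force: [0.6, 0.2, -1.0]
grip_width: 0.0439
```

```bash
python3 st.py red 40 -60 2 106;python3 st.py red 40 -20 2 78
```

```text
t 13.1 p [0.5589 0.2615 0.1509] rot [ 178.3  -39.1 -169. ] q [-29.  48.  12.  57. -16. 114.  82.] F [ 0.61  0.23 -1.02] g 0.0439
target [0.5417 0.2309 0.106 ] err case(x,y,z)mm [ 21.7 -27.5 -44.9] shift cm now-axes [-1.07 -2.82  4.84] target-axes [-1.23 -2.75  4.83] turn [0.3 0.9 1.7]
t 13.1 p [0.5589 0.2615 0.1509] rot [ 178.3  -39.1 -169. ] q [-29.  48.  12.  57. -16. 114.  82.] F [ 0.61  0.23 -1.02] g 0.0439
target [0.5021 0.2248 0.078 ] err case(x,y,z)mm [ 61.7 -27.5 -72.9] shift cm now-axes [ 0.27 -2.8   9.53] target-axes [ 0.04 -2.75  9.55] turn [0.3 0.9 1.7]
```

Call:
{"method": "servo_tool", "body": {
  "plan": [
    [0.5, [-0.4, -1.4, 0.5], [0, 0, 0.8]],
    [0.5, [-0.4, -1.3, 1.5], [0.3, 0.5, 0.8]],
    [0.5, [-0.3, -0.1, 1.5], [0, 0, 0]],
    [0.5, [0, 0, 1.3], [0, 0, 0]],
    [0.5, [0, 0, 0], [0, 0, 0]]
  ]
}}

```text
time_s: 13.52
tool_pos: [0.545, 0.2251, 0.1083]
tool_rot: [-179.9, -38.6, -171.5]
force: [-0.3, 0.3, 0.3]
grip_width: 0.0436
```

```bash
python3 st.py red 40 -20 2 78
```

```text
t 13.5167 p [0.545  0.2251 0.1083] rot [-179.9  -38.6 -171.5] q [-28.  46.  13.  65. -14. 108.  84.] F [-0.25  0.33  0.34] g 0.0436
target [0.5021 0.2248 0.078 ] err case(x,y,z)mm [ 42.4   6.3 -30.3] shift cm now-axes [1.43 0.62 5.01] target-axes [1.3  0.63 5.04] turn [ 0.1  1.4 -0.3]
```

Call:
{"method": "servo_tool", "body": {
  "plan": [
    [0.5, [0.4, 0.4, 1.2], [0, 0.7, 0]],
    [0.5, [0.4, 0.2, 1.5], [0, 0.7, 0]],
    [0.5, [0.4, 0, 1.3], [0, 0, 0]],
    [0.5, [0.1, 0, 0.7], [0, 0, 0]],
    [0.5, [0, 0, 0], [0, 0, 0]]
  ]
}}

```text
time_s: 13.93
tool_pos: [0.5085, 0.2203, 0.0859]
tool_rot: [-179.8, -39.0, -171.9]
force: [-0.1, -0.2, 0.4]
grip_width: 0.0433
```

```bash
python3 st.py red 40 -20 2 78
```

```text
t 13.9333 p [0.5085 0.2203 0.0859] rot [-179.8  -39.  -171.9] q [-29.  43.  13.  73. -14. 103.  83.] F [-0.13 -0.22  0.44] g 0.0433
target [0.5021 0.2248 0.078 ] err case(x,y,z)mm [ 5.6  5.4 -7.9] shift cm now-axes [-0.06  0.53  0.97] target-axes [-0.08  0.54  0.97] turn [ 0.3  1.  -0.6]
```

Call:
{"method": "servo_tool", "body": {
  "plan": [
    [0.5, [0, 0.4, 0.5], [0, 0.7, 0]],
    [0.4, [0, 0.3, 0.4], [0, 0.3, 0]],
    [0, [0, 0, 0.1], [0, 0, 0]],
    [0, [0, 0, 0], [0, 0, 0]],
    [0, [0, 0, 0], [0, 0, 0]],
    [0, [0, 0, 0], [0, 0, 0]],
    [0, [0, 0, 0], [0, 0, 0]]
  ],
  "force": 30
}}

```text
time_s: 14.52
tool_pos: [0.5047, 0.2248, 0.0804]
tool_rot: [-179.6, -39.7, -172.1]
force: [-1.1, -2.1, 0.2]
grip_width: 0.0137
```

```bash
python3 st.py red 40 -20 2 78
```

```text
t 14.5167 p [0.5047 0.2248 0.0804] rot [-179.6  -39.7 -172.1] q [-29.  44.  13.  73. -15. 103.  83.] F [-1.06 -2.15  0.23] g 0.0137
target [0.5021 0.2248 0.078 ] err case(x,y,z)mm [ 2.6  0.3 -2.4] shift cm now-axes [0.04 0.03 0.35] target-axes [0.04 0.03 0.35] turn [ 0.2  0.3 -0.8]
```

Call:
{"method": "servo_tool", "body": {
  "plan": [
    [0, [0.2, 0, -0.2], [0, -1.5, 0]],
    [0, [0.2, 0, -0.2], [0, -1.5, 0]],
    [0, [0.2, 0, -0.2], [0, -1.5, 0]]
  ]
}}

```text
time_s: 14.77
tool_pos: [0.5023, 0.2244, 0.0868]
tool_rot: [-179.6, -35.2, -172.1]
force: [-1.8, -1.7, -3.3]
grip_width: 0.0139
```

```bash
python3 st.py red 40 -20 2 78
```

```text
t 14.7667 p [0.5023 0.2244 0.0868] rot [-179.6  -35.2 -172.1] q [-31.  40.  13.  77. -14.  99.  83.] F [-1.84 -1.67 -3.31] g 0.0139
target [0.5021 0.2248 0.078 ] err case(x,y,z)mm [ 0.1  0.4 -8.8] shift cm now-axes [-0.5   0.05  0.72] target-axes [-0.56  0.04  0.68] turn [ 0.1  4.8 -0.8]
```

Red behaves as green did: 6.4 mm at 3 N. I confirm with some more rise.

Call:
{"method": "servo_tool", "body": {
  "plan": [
    [0, [0.25, 0, -0.3], [0, -2, 0]],
    [0, [0.25, 0, -0.3], [0, -2, 0]],
    [0, [0, 0, 0], [0, 0, 0]]
  ]
}}

```text
time_s: 15.02
tool_pos: [0.4989, 0.2239, 0.0936]
tool_rot: [-179.6, -30.9, -172.0]
force: [2.8, -1.5, -0.3]
grip_width: 0.0135
```

```bash
python3 st.py red 40 -22 2 80
```

```text
t 15.0167 p [0.4989 0.2239 0.0936] rot [-179.6  -30.9 -172. ] q [-32.  36.  14.  81. -13.  95.  82.] F [ 2.77 -1.49 -0.35] g 0.0135
target [0.5041 0.2251 0.08  ] err case(x,y,z)mm [ -5.3   0.4 -13.6] shift cm now-axes [-1.16  0.06  0.9 ] target-axes [-1.28  0.04  0.7 ] turn [ 0.   9.1 -0.7]
```

Free: 13 mm with almost no force. I lower, release, back out and close the fingers for pressing.

Call:
{"method": "servo_tool", "body": {
  "plan": [
    [0, [-0.25, 0, 0.3], [0, 2, 0]],
    [0, [-0.25, 0, 0.3], [0, 2, 0]],
    [0, [-0.2, 0, 0.2], [0, 2, 0]],
    [0, [-0.2, 0, 0.2], [0, 1.5, 0]],
    [0, [-0.2, 0, 0.1], [0, 1.5, 0]],
    [0, [0, 0, 0], [0, 0, 0]],
    [0.3, [0, 0, 0], [0, 0, 0]],
    [0.5, [0, 0, 0], [0, 0, 0]],
    [0.5, [0, 0, 0], [0, 0, 0]],
    [0.5, [0, 0, -1.5], [0, 0, 0]],
    [0.5, [0, 0, -3], [0, 0, 0]],
    [0.5, [0, 0, -3], [0, 0, 0]],
    [0.2, [-1, 0, -2], [0, 0, 0]],
    [0, [-2, 0, -2], [0, 0, 0]],
    [0, [0, 0, 0], [0, -5, 0]],
    [0, [0, 0, 0], [0, -5, 0]],
    [0, [0, 0, 0], [0, -4, 0]],
    [0, [0, 0, 0], [0, 0, 0]]
  ]
}}

```text
time_s: 16.52
tool_pos: [0.602, 0.2433, 0.136]
tool_rot: [-179.6, -25.5, -171.8]
force: [0.1, 0.3, 1.7]
grip_width: 0.0113
```

```bash
python3 st.py red 25 -95 2 56
```

```text
t 16.5167 p [0.602  0.2433 0.136 ] rot [-179.6  -25.5 -171.8] q [-23.  41.   3.  64.  -7. 100.  78.] F [0.06 0.3  1.73] g 0.0113
target [0.5763 0.2363 0.056 ] err case(x,y,z)mm [ 26.6  -3.  -80. ] shift cm now-axes [-1.05 -0.27  8.36] target-axes [-0.97 -0.3   8.37] turn [-0.1 -0.5 -0.5]
```

Call:
{"method": "servo_tool", "body": {
  "plan": [
    [0, [-0.4, -0.1, 3], [0, 0, 0]],
    [0, [-0.4, -0.1, 2.7], [0, 0, 0]],
    [0, [-0.2, -0.1, 2], [0, 0, 0]],
    [0, [0, 0, 0.5], [0, 0, 0]],
    [0, [0, 0, 0], [0, 0, 0]]
  ]
}}

```text
time_s: 16.93
tool_pos: [0.5766, 0.2369, 0.0612]
tool_rot: [-179.7, -25.2, -171.7]
force: [0.2, -0.1, -0.7]
grip_width: 0.0004
```

```bash
python3 st.py red 25 -83 2 56
```

```text
t 16.9333 p [0.5766 0.2369 0.0612] rot [-179.7  -25.2 -171.7] q [-23.  41.   3.  73.  -7.  91.  79.] F [ 0.25 -0.13 -0.68] g 0.0004
target [0.5644 0.2345 0.056 ] err case(x,y,z)mm [12.5 -0.5 -5.2] shift cm now-axes [ 0.9  -0.06  1.  ] target-axes [ 0.91 -0.05  1.  ] turn [-0.  -0.2 -0.5]
```

Call:
{"method": "servo_tool", "body": {
  "plan": [
    [0, [0.5, 0, 0.8], [0, 0, 0]],
    [0, [0.4, 0, 0.3], [0, 0, 0]],
    [0, [0.35, 0, 0.15], [0, 0, 0]],
    [0, [0.35, 0, 0.15], [0, 0, 0]],
    [0, [0.35, 0, 0.15], [0, 0, 0]]
  ]
}}

```text
time_s: 17.35
tool_pos: [0.5561, 0.2342, 0.0603]
tool_rot: [-179.8, -24.8, -171.8]
force: [-0.5, 0.4, -0.3]
grip_width: 0.0007
```

Call:
{"method": "servo_tool", "body": {
  "plan": [
    [0, [0.35, 0, 0.15], [0, 0, 0]],
    [0, [0.35, 0, 0.2], [0, 0, 0]]
  ]
}}

```text
time_s: 17.52
tool_pos: [0.5546, 0.2339, 0.0608]
tool_rot: [-179.9, -23.8, -171.8]
force: [10.1, 2.5, -3.9]
grip_width: 0.0002
```

```bash
python3 st.py red 25 -75 2 56
```

```text
t 17.5167 p [0.5546 0.2339 0.0608] rot [-179.9  -23.8 -171.8] q [-24.  37.   3.  78.  -7.  88.  79.] F [10.09  2.5  -3.86] g 0.0002
target [0.5565 0.2332 0.056 ] err case(x,y,z)mm [-1.8 -1.  -4.8] shift cm now-axes [-0.36 -0.1   0.37] target-axes [-0.37 -0.1   0.36] turn [ 0.1  1.2 -0.6]
```

The stop is at u=-73 with 10 N, the same as for green when snapped. I retreat well clear and look.

Call:
{"method": "servo_tool", "body": {
  "plan": [
    [0, [-1, 0, -0.5], [0, 0, 0]],
    [0, [-2, 0, -2], [0, 0, 0]],
    [0, [0, 0, -3.5], [0, 0, 0]],
    [0, [0, 0, -3.5], [0, 0, 0]],
    [0, [0, 0, -3.5], [0, 0, 0]],
    [0, [0, 0, -3.5], [0, 0, 0]],
    [0, [0, 0, -3.5], [0, 0, 0]],
    [0, [0, 4, -1], [0, 0, 0]],
    [0, [0, 4, -1], [0, 0, 0]],
    [0, [0, 4, 0], [0, 0, 0]],
    [0, [0, 4, 0], [0, 0, 0]],
    [0, [0, 4, 0], [0, 0, 0]],
    [0, [0, 0, 0], [0, 0, 0]]
  ]
}}

```text
time_s: 18.6
tool_pos: [0.6283, 0.443, 0.2506]
tool_rot: [179.4, -21.9, -172.6]
force: [-1.7, 1.3, -0.8]
grip_width: 0.0003
```

```bash
python3 - <<'E'
from h import *
save({'scene':'s6'})
f=lambda n:cv2.resize(cv2.imread(f'pics/{n}.png')[160:300,180:410],None,fx=2.1,fy=2.1,interpolation=cv2.INTER_CUBIC)
cv2.imwrite('pics/s6c.png',np.vstack([f('s0'),f('s6')]))
P=np.load('poses.npy',allow_pickle=True).item();a,b=load('s0'),load('s6')
# clip patch displacement (px) start -> now, and expected for 5 mm inward
for n,p in P.items():
    Rz=R.from_euler('z',p[2]).as_matrix()
    pt=lambda x,z:proj(a,Rz@np.array([x,0,z])/1000+[p[0],p[1],0])[0]
    c=pt(-69,60).astype(int);g=lambda d:cv2.cvtColor(d['image'],cv2.COLOR_BGR2GRAY).astype(np.float32)[c[1]-14:c[1]+14,c[0]-14:c[0]+14]
    s,r=cv2.phaseCorrelate(g(a),g(b),cv2.createHanningWindow((28,28),cv2.CV_32F))
    print(n,'shift px',np.round(s,2),round(r,2),'expected top if snapped',(pt(-66,66)-pt(-72,66)).round(2))
E
python3 st.py
```

```text
green shift px [-1.75 -1.13] 0.39 expected top if snapped [-1.85 -1.56]
yellow shift px [-0.07  0.  ] 0.93 expected top if snapped [-1.58 -1.91]
red shift px [-1.75 -1.88] 1.03 expected top if snapped [-1.91 -1.33]
t 18.65 p [0.6302 0.4394 0.2512] rot [ 179.6  -21.8 -172.8] q [-31.  55.  -5.  27.  -7. 118.  60.] F [-0.2  -0.55  0.2 ] g 0.0006
```

View pics/s6c.png

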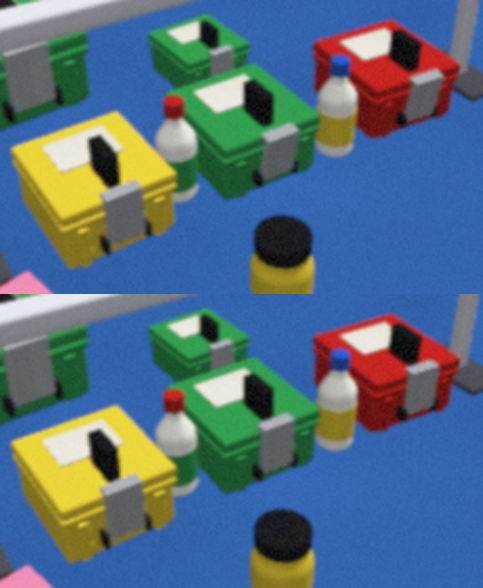

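Before (top) and after (bottom): all lids are down. The green clip (277,440) and red clip (420,385) have moved in as expected, the yellow clip is unchanged, and the bottles and jar are in place. Handing in.

```bash
python3 -c "
from cell import env
print(env.sign_off())"
```

```text
the job is handed in; nothing more can be done
None
```

I tugged the lids in the order green, yellow, red, and handed the job in at about 18.7 s.

| Case | Tug result | Action |
|---|---|---|
| Green | Free: rose about 16 mm at a few N | Lowered the lid and pushed the clip in to a firm stop at 9 N |
| Yellow | Held: stopped after about 2 mm at 24 N | Clip not touched |
| Red | Free: rose about 13 mm at about 3 N or less | Lowered the lid and pushed the clip in to a firm stop at 10 N |

**Last checks:** the before-and-after scene pictures show all lids down. The green and red clips have moved about 2 px inwards, close to what a 5 to 6 mm snap should give, and the yellow clip has not moved. The bottles and jar look unmoved, and the gripper is clear with about zero force.

**Weaker points:**
- The image match for the green clip was poor (correlation 0.39). The picture and the firm stop when pushing both agree that it snapped.
- The wrist force read about 73 N once in free air before the first grasp, with joint 6 at its limit. It was gone 0.05 s later, and the picture showed no contact.

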